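# Zero the paint scale and show the helper which bottle goes into which tin

### The arm

A 6-joint arm with a two-finger parallel gripper is mounted at the origin on the work surface. World frame = base frame: x ahead of the robot, y to its left, z up, the work surface at z = 0. Lengths are in mm, angles in degrees, forces in N, time in s.
With the tool pointing down it reaches from about 300 to 950 mm from the base axis. Payload 3.1 kg.
Tool frame: the origin (TCP) lies between the finger pads, 19 mm behind the fingertips; this is the grasp point; z points along the fingers, y is the line along which they close (so a half turn about z gives the same grasp; the last joint's range is limited). The gripper opens to 85 mm and grips with 20 to 120 N. Pads are 22 mm wide; open, the fingers measure 114 mm over their backs; the gripper's body (76 mm by 85 mm) begins 54 mm behind the grasp point. The pads swing forward as they close: fully open they stand 13 mm farther back than shut.
Start: joints at [-69.941, 17.653, 93.61, -0, 68.738, -3.994], TCP at [254.711, -570.749, 249.972] pointing down, gripper open.
Joint ranges: [-175.34, 175.34], [-45.06, 112.39], [2.9, 150.54], [-68.45, 248.45], [3.09, 151.38], [-168.51, 168.51]. Speed limits (degrees/s): [159.86, 159.86, 180, 180, 180, 180].

### API

Orientations are given as [roll, pitch, yaw] about the fixed x, y, z axes, in that order (R = Rz(yaw) Ry(pitch) Rx(roll)).
In Python, from rig import status, imaging, ticket, nets gives the robot as it stands.
- The arm moves only by the tool play_rows, never from a script. Its argument "plan" is a list of rows, each a list of 7 numbers: the shift along the world's x, y, z normalised to -1 to 1, where 1 is 0.25 m, then the turn, a rotation vector about the world's x, y, z normalised to -1 to 1, where 1 is 0.12 rad, then the opening, from 0 (shut) to 1 (fully open). A call has 1 to 20 rows; each row shifts and turns the commanded pose from where the row before left it; what a row does not reach is not made up. A row lasts 1/12 s, in which the tool goes at most 41.7 mm and 7.16 degrees, less where a joint would pass 70% of its speed; a pose out of reach is approached as far as the arm can. A call with a number of a shift or a turn outside -1 to 1 is refused whole. A call with a gripper value outside its range is refused whole. The fingers move at their own pace and stop on an object; "newtons" is the grip in N (left out, the last holds). Time passes only in rows, so rows that do not move let the fingers close. It gives the time, the measured TCP pose, the force, the opening and the grip force at its end, in the units of the state.
- status.get_state(): the state, without advancing time (a new reading comes with each control period).
- imaging.read_camera(name): name is "side" or "top" or "wrist"; returns the picture (480x640x3 uint8, red, green, blue); there is no depth.
- imaging.calibration(name): a dict with "fov_y" (degrees; the focal length in pixels is half the picture's height over the tangent of half this angle, whatever the lens; pixels are square), "cx", "cy" (the principal point, pixels), "R" (3x3) and "t" (3): a world point X has camera coordinates R X + t. Camera axes: x right, y down, z forward; pixel columns grow to the right and rows downward; lengths in mm; the calibration is good to about 2 mm. A picture is of the moment at which its call begins: read the wrist's pose just before it. calibration takes no time and is no camera call; for the wrist camera it gives the pose at the moment of the call.
- ticket.sign_off(): hands the job in; it is judged then, once.
Trained networks look in the newest picture that a camera, given by its name, has taken for a name from the list of things; names that differ only in an ending like _2 or _b are one class to them, and where a whole thing is asked for, a point or a joint stands for the part that bears it (a point fixed in the world has none). Each returns a list of dicts, best first, with "score" (0 to 1); they miss things now and then, are a little off and sometimes report something else, mostly with a low value. They report only what shows in the picture. A call takes as long as a camera call.
- nets.search_frame(label, camera): "centre" ([column, row] in pixels, amid what is visible of it).
The state is a dict: "time": time; "q": joint angles; "dq": joint speeds; "joint_efforts": joint torques, N m; "tcp_pos": TCP position; "orientation": TCP orientation; "contact_force": force on the tool from outside, world axes, zero at the start; "torque": the same for the moment, N m; "opening": finger opening in mm; "grip_force": force on a finger pad.
Only numpy, scipy, OpenCV 4.12 (cv2) and the standard library are available. Lean on these libraries where they do the work, as an engineer would, in place of code of your own. Each camera call takes 0.05 s, during which the arm holds its last target. There are 200 camera calls.

### The job

Your helper is about to weigh out primer: press the wide tare key on the scale right down with a fingertip and let it come up again, so that the empty tin standing on the scale reads zero. Then show the helper the pour, with the fingers pointing down and touching nothing: point just above the tip of the long-nozzled bottle in the tray for about two seconds, then just above the middle of the open mouth of the tin on the scale for about two seconds. Point at no other bottle or tin, leave the scale's small round power key alone, and do not touch or shift the tin, the bottles or any of the other loose things.

Things in the scene. Friction and masses are not known exactly. Their poses are not given: they have to be found in the camera images.
- scale: Grey bench scale, fixed, 230 mm deep (its x) by 190 mm wide (its y), to the left or right of the robot's middle line, the bottle tray on the other side. Origin: centre of its underside; z up. Keys and blank display on the low panel on its -x side (40 mm high, roughly facing the robot); behind it the steel platter (150 x 175 mm, centre at x +35 mm, top 58 mm above the table).
- tare_key (a joint): Travel of the tare key: 0 up, 0.004 m fully down. It is a spring key: about 1.2 N to start, 4 N fully down; it springs up when let go.
- tare_top (a point): Centre of the top face of the tare key: the wide oblong white key, 20 mm (scale x) by 34 mm (scale y), standing 6 mm proud of the panel at scale x -82, y -70 mm, top 46 mm above the table. It is pressed straight down.
- power_key (a joint): Travel of the scale's small round power key (16 mm across, same springing, 0 up, 0.004 m down), at the other end of the panel. Not to be pressed.
- power_top (a point): Centre of the top face of the small round power key, at scale x -82, y +70 mm, 46 mm above the table.
- tin: Open, empty, round aluminium tin, 92 mm across, 50 mm high, loose, on the scale's platter. Origin: centre of its underside; z up. A bare identical tin (spare_tin) stands elsewhere on the table.
- tin_mouth (a point): Centre of the open mouth of the tin on the scale, level with its rim, about 108 mm above the table.
- nozzle_bottle: White squeeze bottle, 62 mm across, with a black ribbed collar and a long pointed black nozzle; 204 mm high to the nozzle's tip, the tallest thing in the tray. Loose, upright. Origin: centre of its underside; z up.
- nozzle_tip (a point): The very tip of that bottle's nozzle, on the bottle's axis, 204 mm above its underside (about 208 mm above the table).
- tray: Black low tray, fixed, 250 x 250 mm, walls 22 mm high and 4 mm thick, floor 4 mm thick, holding three bottles and a jar about 110 mm apart. Origin: centre of its underside; z up.
- shut_bottle: White squeeze bottle with the same body as the nozzle bottle, but a flat black flip cap, shut; 157 mm high. Loose. Origin: centre of its underside; z up.
- open_bottle: White squeeze bottle with the same body, its black flip cap left standing open on its hinge; 187 mm high. Loose. Origin: centre of its underside; z up.
- shut_cap (a point): Top of the shut flip cap, on the bottle's axis, 157 mm above the bottle's underside.
- open_cap (a point): Spout under the open flip cap, on the bottle's axis, 154 mm above the bottle's underside.
- jar: Low white jar with a black screw lid, 68 mm across, 74 mm high, loose, in the tray. Origin: centre of its underside.
- spare_tin: Tin identical to the one on the scale, standing on the table near the back. Loose. Origin: centre of its underside.
- spare_tin_mouth (a point): Centre of the open mouth of the spare tin, 50 mm above the table.
- frame: Bare wooden picture frame lying flat, 120 x 150 mm, 15 mm high, loose, towards one side of the table. Origin: centre of its underside.
- wood_box: Open wooden box, 110 x 140 mm, 60 mm high, loose, towards the other side of the table. Origin: centre of its underside.
- brush: Flat paint brush lying on the table between scale and tray, 207 mm long, 34 mm wide, 13 mm high, loose. Origin: on its underside, in the handle, 13 mm short of the steel ferrule; its bristles point along its +x.

How it is judged (in metres and radians):
On the way, in this order (a step that is already met when the one before it is completed fails the run):
1. the tare key is pressed right down (value of joint tare_key above 0.003 m), for 0.05 s.
2. the fingers point just above the nozzle's tip and dwell, the tare key up (horizontal distance between the grasp point and nozzle_tip below 0.025 m and z of the grasp point in the frame of nozzle_tip between 0.015 and 0.085 m and angle between the grasp point's own z axis and vertical above 2.2 rad and value of joint tare_key below 0.001 m), for 1.5 s.
3. the fingers point just above the mouth of the tin on the scale and dwell (horizontal distance between the grasp point and tin_mouth below 0.035 m and z of the grasp point in the frame of tin_mouth between 0.015 and 0.085 m and angle between the grasp point's own z axis and vertical above 2.2 rad and value of joint tare_key below 0.001 m), for 1.5 s.
At the end, for the whole second after the job is handed in: Both keys up (under 1 mm); every loose thing within 8 mm of its start, tin and nozzle bottle upright (0.1 rad) and at rest. On the way: TCP 15 to 85 mm above the nozzle tip (25 mm sideways), then the mouth of the tin on the scale (35 mm), fingers down, 1.5 s each (value of joint each of tare_key, power_key below 0.001 m and distance of each of tin, nozzle_bottle, shut_bottle, open_bottle, jar, spare_tin, frame, wood_box, brush from where it was at the start of the episode below 0.008 m and angle between each of tin, nozzle_bottle's own z axis and vertical below 0.1 rad and linear speed of each of tin, nozzle_bottle below 0.02 m/s); the robot touches nothing.
It fails at once if the tin on the scale is touched, lifted or shifted (contact force between any of the fingers, the arm and tin above 0.3 N or distance of tin from where it was at the start of the episode above 0.008 m).
It fails at once if the nozzle bottle is touched, lifted or shifted (contact force between any of the fingers, the arm and nozzle_bottle above 0.3 N or distance of nozzle_bottle from where it was at the start of the episode above 0.008 m).
It fails at once if the other bottles, jar, spare tin, frame, box or brush are touched, lifted or shifted (contact force between any of the fingers, the arm and shut_bottle above 0.3 N or distance of any of shut_bottle, open_bottle, jar, spare_tin, frame, wood_box, brush from where it was at the start of the episode above 0.008 m or contact force between any of the fingers, the arm and open_bottle above 0.3 N or contact force between any of the fingers, the arm and jar above 0.3 N or contact force between any of the fingers, the arm and spare_tin above 0.3 N or contact force between any of the fingers, the arm and frame above 0.3 N or contact force between any of the fingers, the arm and wood_box above 0.3 N or contact force between any of the fingers, the arm and brush above 0.3 N).
It fails at once if the power key is pressed (value of joint power_key above 0.002 m).
It fails at once if the fingers point closely at another bottle or at the spare tin (TCP within 20 mm of its axis and less than 60 mm above its top or mouth) ((horizontal distance between the grasp point and shut_cap below 0.02 m and z of the grasp point in the frame of shut_cap below 0.06 m) or (horizontal distance between the grasp point and open_cap below 0.02 m and z of the grasp point in the frame of open_cap below 0.06 m) or (horizontal distance between the grasp point and spare_tin_mouth below 0.02 m and z of the grasp point in the frame of spare_tin_mouth below 0.06 m)).
It also fails if it takes over 58 s, if anything falls off the work surface, if the arm or the gripper's body presses on something with over 40 N, if the wrist force passes 120 N, or if a joint passes its speed limit or range.

## Working session

There is one attempt and no reset: what is moved stays moved. The work goes in short steps, Python scripts to look and compute and a tool call to move; the robot and the scene stay as the last step left them, time stands still between calls to the robot, and variables do not carry over. Pictures are saved under pics/ and viewed, at most 10 in all, crops included, and the job is handed in when it is done.

Besides the shell and the picture viewer there is one more tool, called after ">>>" in YAML: its name, and indented under it one key for each argument. play_rows: Moves the arm, as the interface text tells. Its arguments: {"type":"object","properties":{"plan":{"type":"array"},"newtons":{"type":"number"}},"required":["plan"]}

```bash
mkdir -p pics; cat > h.py <<'E'
import numpy as np, cv2
from rig import status, imaging, ticket, nets
def snap(cam,fn):
    im=imaging.read_camera(cam); cv2.imwrite('pics/'+fn,im[:,:,::-1]); return im
def ray(cam,p,cal=None):
    c=cal or imaging.calibration(cam); f=240/np.tan(np.radians(c['fov_y']/2))
    R=np.array(c['R']);t=np.array(c['t'])
    d=R.T@np.array([(p[0]-c['cx'])/f,(p[1]-c['cy'])/f,1]); return -R.T@t,d/np.linalg.norm(d)
def atz(cam,p,z,cal=None):
    o,d=ray(cam,p,cal); return (o+d*(z-o[2])/d[2]).round(1)
def tri(rays):
    A=sum(np.eye(3)-np.outer(d,d) for o,d in rays);b=sum((np.eye(3)-np.outer(d,d))@o for o,d in rays)
    return np.linalg.solve(A,b).round(1)
def proj(cam,X):
    c=imaging.calibration(cam); f=240/np.tan(np.radians(c['fov_y']/2))
    v=np.array(c['R'])@np.array(X)+np.array(c['t']); return (v[:2]/v[2]*f+[c['cx'],c['cy']]).round(1)
E
python3 - <<'E'
from h import *
for c in ['top','side']:
    snap(c,c+'0.png'); k=imaging.calibration(c); print(c,k['fov_y'],(-np.array(k['R']).T@np.array(k['t'])).round())
    for n in ['scale','tare_top','power_top','tin','nozzle_bottle','nozzle_tip','tray','shut_bottle','open_bottle','jar','spare_tin','wood_box','brush','frame']:
        print(n,[(np.round(r['centre'],0).tolist(),round(r['score'],2)) for r in nets.search_frame(n,c)[:3]])
print(status.get_state())
E
```

```text
top 53.91938531444504 [ 435.   -5. 1504.]
scale [([389.0, 258.0], 0.75)]
tare_top []
power_top []
tin [([390.0, 241.0], 0.78)]
nozzle_bottle [([233.0, 280.0], 0.58)]
nozzle_tip [([236.0, 282.0], 0.93), ([264.0, 274.0], 0.22)]
tray [([302.0, 186.0], 0.72), ([247.0, 258.0], 0.58)]
shut_bottle [([217.0, 245.0], 0.58)]
open_bottle [([266.0, 270.0], 0.86), ([233.0, 282.0], 0.25)]
jar [([257.0, 233.0], 0.55), ([302.0, 188.0], 0.48), ([416.0, 280.0], 0.33)]
spare_tin [([306.0, 189.0], 0.79), ([392.0, 242.0], 0.71)]
wood_box [([152.0, 296.0], 0.97), ([266.0, 271.0], 0.53), ([222.0, 246.0], 0.41)]
brush [([319.0, 297.0], 0.66)]
frame [([489.0, 292.0], 0.9)]
side 56.99448081345101 [ 135.  643. 1017.]
scale [([376.0, 235.0], 0.85)]
tare_top [([400.0, 224.0], 0.62), ([313.0, 313.0], 0.56)]
power_top []
tin [([362.0, 217.0], 0.76), ([370.0, 307.0], 0.31)]
nozzle_bottle []
nozzle_tip [([295.0, 357.0], 0.72)]
tray [([285.0, 362.0], 0.95)]
shut_bottle [([253.0, 343.0], 0.85)]
open_bottle [([373.0, 305.0], 0.35), ([296.0, 359.0], 0.21)]
jar [([272.0, 309.0], 0.83)]
spare_tin [([263.0, 258.0], 0.86), ([239.0, 458.0], 0.5)]
wood_box [([242.0, 458.0], 0.76)]
brush []
frame [([377.0, 233.0], 0.74), ([430.0, 201.0], 0.63)]
{'time': 1.5, 'q': array([-6.99401052e+01,  1.76535007e+01,  9.36093185e+01,  1.86722043e-03,
        6.87395911e+01, -3.99262266e+00]), 'dq': array([0.03621151, 0.11914763, 0.0077881 , 0.03004692, 0.00073566,
       0.06808851]), 'joint_efforts': array([ 1.37864561e-03, -4.15265894e+01, -2.77071762e+01,  1.48633640e-04,
        8.04767151e-04, -1.74415336e-07]), 'tcp_pos': array([ 254.72620512, -570.73692061,  249.96910192]), 'orientation': array([-1.79997717e+02, -1.90371320e-03,  2.40518403e+01]), 'contact_force': array([-0.56544664, -1.05464434,  0.21799955]), 'torque': array([ 0.01652548, -0.00173019,  0.01854785]), 'grip_force': 0.0, 'opening': 85.29788280564097}
```

View pics/top0.png

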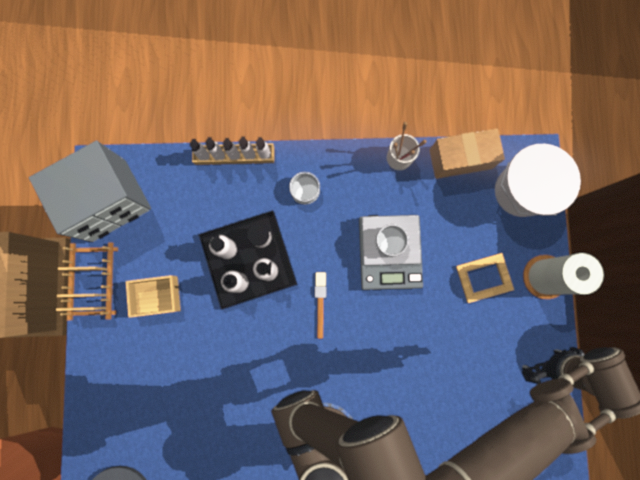

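View pics/side0.png

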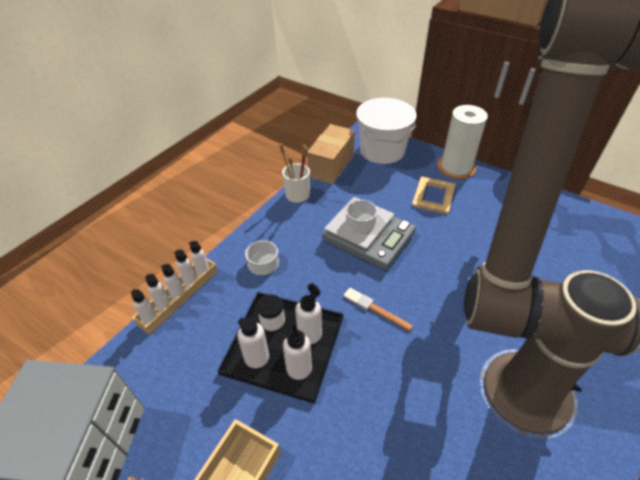

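```bash
python3 - <<'E'
from h import *
a=cv2.imread('pics/top0.png')[200:310,190:300]; b=cv2.imread('pics/side0.png')[280:400,210:350]; c=cv2.imread('pics/top0.png')[205:300,350:430]
r=lambda x:cv2.resize(x,(400,300) if 0 else (int(x.shape[1]*300/x.shape[0]),300),interpolation=cv2.INTER_CUBIC)
d=cv2.imread('pics/side0.png')[190:275,315:420]
x=np.hstack([r(a),r(b)]);y=np.hstack([r(c),r(d)]);w=max(x.shape[1],y.shape[1])
p=lambda z:cv2.copyMakeBorder(z,0,0,0,w-z.shape[1],0)
cv2.imwrite('pics/crop1.png',np.vstack([p(x),p(y)]));print(w)
print(imaging.calibration('top'))
for n,pt,z in [('scale c',(392,252),58),('tare',(415,277),46),('power',(369,279),46),('tin',(392.5,240),108),('noz',(236,282),208),('shut',(217,245),161),('open',(266,270),160),('spare',(305,187),50)]:
    print(n,atz('top',pt,z),'side px',proj('side',atz('top',pt,z)))
E
```

```text
650
{'fov_y': 53.91938531444504, 'cx': 319.8675662685489, 'cy': 238.1145894883354, 'R': array([[-2.31578312e-02, -9.99728542e-01, -2.56057920e-03],
       [-9.92225807e-01,  2.32971541e-02, -1.22250527e-01],
       [ 1.22276995e-01, -2.90384297e-04, -9.92495971e-01]]), 't': array([   9.12215069,  616.06339433, 1439.95445264])}
scale c [ 565.4 -226.1   58. ] side px [370.3 225.2]
tare [ 487.5 -295.5   46. ] side px [403.1 224.5]
power [ 484.7 -153.6   46. ] side px [381.6 253.5]
tin [ 596.7 -221.4  108. ] side px [361.6 210.2]
noz [479.5 227.2 208. ] side px [304.2 314.6]
shut [588.  289.9 161. ] side px [250.2 323.2]
open [513.2 150.3 160. ] side px [312.6 296.6]
spare [777.8  37.8  50. ] side px [262.1 251.9]
```

View pics/crop1.png

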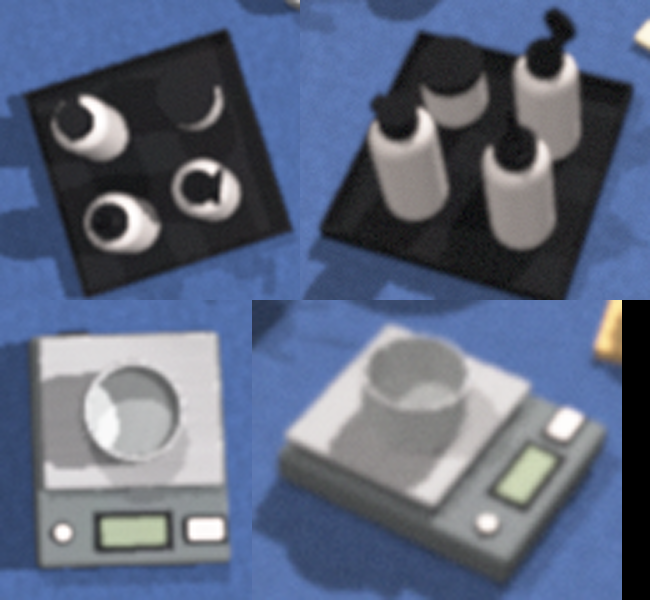

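>>> play_rows:
  plan:
    - [0.077,0.092,0,0,0,-0.28,0]
    - [0.077,0.092,0,0,0,-0.28,0]
    - [0.077,0.092,0,0,0,-0.28,0]
    - [0.077,0.092,0,0,0,-0.28,0]
    - [0.077,0.092,0,0,0,-0.28,0]
    - [0.077,0.092,0,0,0,-0.28,0]
    - [0.077,0.092,0,0,0,-0.28,0]
    - [0.077,0.092,0,0,0,-0.28,0]
    - [0.077,0.092,0,0,0,-0.28,0]
    - [0.077,0.092,0,0,0,-0.28,0]
    - [0.077,0.092,0,0,0,-0.28,0]
    - [0.077,0.092,0,0,0,-0.28,0]
    - [0,0,0,0,0,0,0]
    - [0,0,0,0,0,0,0]

```text
time: 2.67
tcp_pos: [486.5, -293.6, 250.0]
orientation: [180.0, 0.0, 1.2]
contact_force: [0.3, -0.6, 0.4]
opening: 0.2
grip_force: 0.0
```

```bash
python3 - <<'E'
from h import *
s=status.get_state(); print(s['time'],s['tcp_pos'],s['orientation'],s['opening'],s['contact_force'])
k=imaging.calibration('wrist'); snap('wrist','w1.png')
print((-np.array(k['R']).T@np.array(k['t'])).round(),k['fov_y'])
for n in ['tare_top','power_top','tin']:
    print(n,[(np.round(r['centre'],0).tolist(),round(r['score'],2)) for r in nets.search_frame(n,'wrist')[:3]])
for X in [(487.5,-295.5,46),(484.7,-153.6,46),(596.7,-221.4,108)]: print(proj('wrist',X))
E
```

```text
2.6667 [ 486.5202089  -293.5506403   250.03295692] [1.79984464e+02 6.12289916e-03 1.15419917e+00] 0.1804777410666972 [ 0.27509561 -0.63480131  0.44890182]
[ 563. -294.  374.] 66.6896048776344
tare_top [([318.0, 212.0], 0.63)]
power_top [([167.0, 212.0], 0.54)]
tin [([211.0, 68.0], 0.67)]
[313.5 212.4]
[158.9 213.1]
[203.8  70.9]
```

View pics/w1.png

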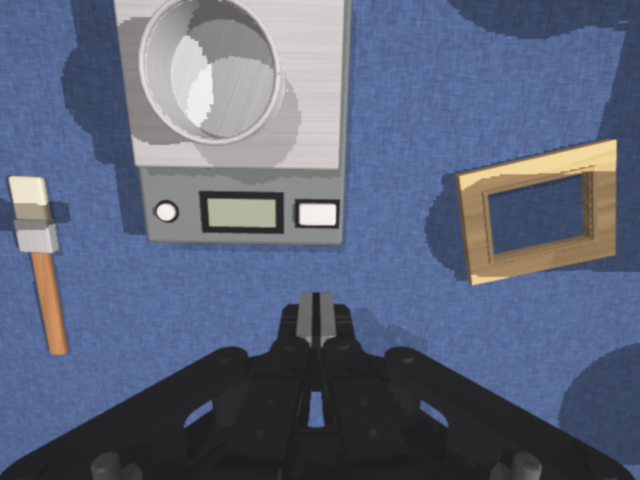

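```bash
python3 - <<'E'
from h import *
for p,z in [((318,213),46),((167,211),46),((209,69),108)]: print(atz('wrist',p,z))
r=lambda cam,p:ray(cam,p)
print(tri([r('wrist',(318,213)),r('side',(404,225)),r('top',(415,277))]),tri([r('wrist',(209,69)),r('side',(361,210.5)),r('top',(392.5,240))]))
E
```

```text
[ 487.  -299.7   46. ]
[ 486.8 -161.3   46. ]
[ 597.9 -224.9  108. ]
[ 486.5 -298.3   41.8] [ 598.3 -222.9  103.9]
```

>>> play_rows:
  plan:
    - [0.002,-0.02,-0.1,0,0,-0.16,0]
    - [0,0,-0.12,0,0,0,0]
    - [0,0,-0.12,0,0,0,0]
    - [0,0,-0.12,0,0,0,0]
    - [0,0,-0.12,0,0,0,0]
    - [0,0,-0.08,0,0,0,0]
    - [0,0,-0.04,0,0,0,0]
    - [0,0,0,0,0,0,0]
    - [0,0,0,0,0,0,0]

```text
time: 3.62
tcp_pos: [486.0, -300.5, 75.1]
orientation: [-180.0, 0.0, -0.2]
contact_force: [-0.4, -0.8, -0.4]
opening: 0.2
grip_force: 0.0
```

```bash
python3 - <<'E'
from h import *
snap('wrist','w2.png');s=status.get_state(); print(s['tcp_pos'],s['contact_force']); print(proj('wrist',(487,-298.5,46)), nets.search_frame('tare_top','wrist')[:2])
E
```

```text
[ 486.92966353 -300.95729857   76.21368701] [ 0.37202922 -0.18363925  0.02726673]
[306.4 300.6] [{'centre': [293.6, 288.1], 'score': 0.85}]
```

View pics/w2.png

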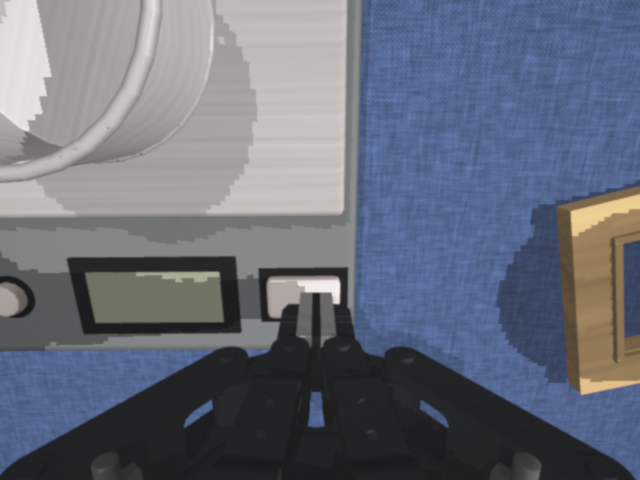

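>>> play_rows:
  plan:
    - [0.004,0.014,0,0,0,0,0]
    - [0,0,-0.02,0,0,0,0]
    - [0,0,-0.016,0,0,0,0]
    - [0,0,-0.008,0,0,0,0]
    - [0,0,-0.008,0,0,0,0]
    - [0,0,-0.008,0,0,0,0]
    - [0,0,0,0,0,0,0]
    - [0,0,0,0,0,0,0]

```text
time: 4.38
tcp_pos: [487.4, -296.1, 60.7]
orientation: [-180.0, 0.0, -0.1]
contact_force: [-2.1, 1.1, 5.8]
opening: -0.2
grip_force: 3.2
```

>>> play_rows:
  plan:
    - [0,0,-0.006,0,0,0,0]
    - [0,0,0,0,0,0,0]
    - [0,0,0,0,0,0,0]

```text
time: 4.63
tcp_pos: [487.4, -296.2, 60.6]
orientation: [-180.0, 0.0, -0.1]
contact_force: [-3.8, 3.2, 15.0]
opening: 0.1
grip_force: 7.1
```

>>> play_rows:
  plan:
    - [0,0,0.06,0,0,0,0]
    - [0,0,0.13,0,0,0,0]
    - [0,0,0.13,0,0,0,0]
    - [0,0,0.13,0,0,0,0]
    - [0,0,0.13,0,0,0,0]
    - [0,0,0.13,0,0,0,0]
    - [0,0,0.13,0,0,0,0]
    - [0,0,0.13,0,0,0,0]
    - [0,0,0.13,0,0,0,0]

```text
time: 5.38
tcp_pos: [486.8, -296.0, 334.7]
orientation: [-180.0, 0.0, -0.2]
contact_force: [0.9, -0.2, -0.4]
opening: -0.2
grip_force: 0.0
```

>>> play_rows:
  plan:
    - [-0.02,0.132,0,0,0,0,0]
    - [-0.02,0.132,0,0,0,0,0]
    - [-0.02,0.132,0,0,0,0,0]
    - [-0.02,0.132,0,0,0,0,0]
    - [-0.02,0.132,0,0,0,0,0]
    - [-0.02,0.132,0,0,0,0,0]
    - [-0.02,0.132,0,0,0,0,0]
    - [-0.02,0.132,0,0,0,0,0]
    - [-0.02,0.132,0,0,0,0,0]
    - [-0.02,0.132,0,0,0,0,0]
    - [-0.02,0.132,0,0,0,0,0]
    - [-0.02,0.132,0,0,0,0,0]
    - [0,0,0,0,0,0,0]
    - [0,0,0,0,0,0,0]

```text
time: 6.55
tcp_pos: [426.7, 101.0, 333.2]
orientation: [180.0, 0.0, 0.1]
contact_force: [-0.3, -0.1, -0.0]
opening: -0.2
grip_force: 0.0
```

```bash
python3 - <<'E'
from h import *
import json
k=imaging.calibration('wrist'); snap('wrist','w3.png'); json.dump({a:(b.tolist() if hasattr(b,'tolist') else b) for a,b in k.items()},open('w3.json','w'))
for n in ['nozzle_tip','nozzle_bottle','shut_bottle','open_bottle','tray']:
    print(n,[(np.round(r['centre'],0).tolist(),round(r['score'],2)) for r in nets.search_frame(n,'wrist')[:3]])
E
```

```text
nozzle_tip [([153.0, 149.0], 0.57)]
nozzle_bottle [([152.0, 148.0], 0.6)]
shut_bottle [([106.0, 25.0], 0.77)]
open_bottle [([243.0, 108.0], 0.7)]
tray [([210.0, 91.0], 0.86), ([15.0, 181.0], 0.6)]
```

View pics/w3.png

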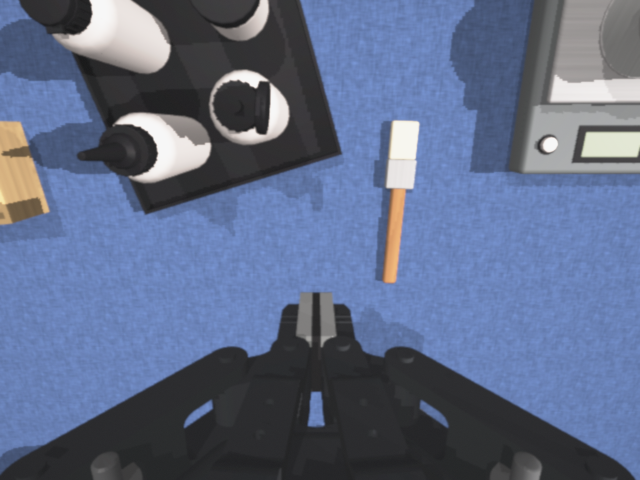

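```bash
python3 - <<'E'
from h import *
import json
k=json.load(open('w3.json'))
print(atz('wrist',(80,155),208,k),'collar',atz('wrist',(130,152),160,k),'base side', tri([ray('wrist',(80,155),k),ray('side',(296,330))]))
for X in [atz('wrist',(80,155),208,k)]: print(proj('side',X),proj('top',X))
E
```

```text
[485.9 255.9 208. ] collar [484.8 246.1 160. ] base side [481.3 262.8 193.6]
[294.  322.6] [225.5 279.9]
```

>>> play_rows:
  plan:
    - [0,0.117,0,0,0,0,0]
    - [0,0.117,0,0,0,0,0]
    - [0,0.117,0,0,0,0,0]
    - [0,0.117,0,0,0,0,0]
    - [0,0.117,0,0,0,0,0]
    - [0,0,0,0,0,0,0]
    - [0,0,0,0,0,0,0]

```text
time: 7.43
tcp_pos: [427.4, 246.2, 333.2]
orientation: [180.0, 0.0, -0.1]
contact_force: [-0.4, 0.0, -0.9]
opening: 0.1
grip_force: 0.0
```

```bash
python3 - <<'E'
from h import *
import json
k=imaging.calibration('wrist'); snap('wrist','w4.png'); json.dump({a:(b.tolist() if hasattr(b,'tolist') else b) for a,b in k.items()},open('w4.json','w'))
print(status.get_state()['tcp_pos'])
for n in ['nozzle_tip','shut_bottle','open_bottle']:
    print(n,[(np.round(r['centre'],0).tolist(),round(r['score'],2)) for r in nets.search_frame(n,'wrist')[:3]])
E
```

```text
[427.4159369  245.28173628 333.16907896]
nozzle_tip [([305.0, 148.0], 0.9)]
shut_bottle [([264.0, 29.0], 0.57)]
open_bottle [([411.0, 111.0], 0.95), ([636.0, 158.0], 0.25)]
```

View pics/w4.png

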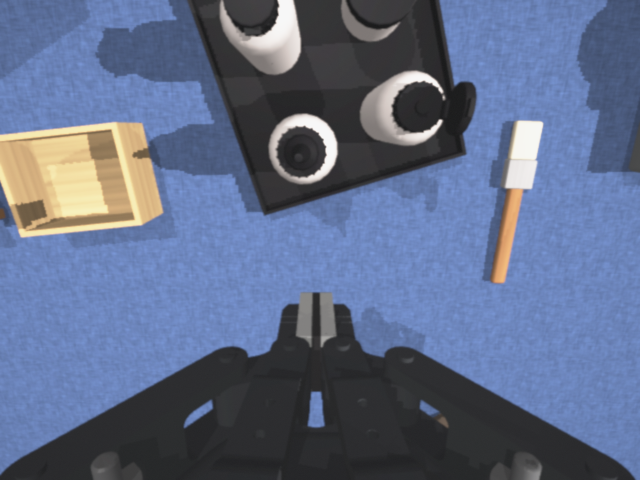

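```bash
python3 - <<'E'
from h import *
import json
k=json.load(open('w3.json'));k4=json.load(open('w4.json'))
print(atz('wrist',(297,156),208,k4),tri([ray('wrist',(80,155),k),ray('wrist',(297,156),k4)]))
print(proj('side',atz('wrist',(297,156),208,k4)))
print('open',atz('wrist',(420,105),160,k4),'shut',atz('wrist',(250,5),160,k4))
E
```

```text
[486.2 256.5 208. ] [485.9 256.6 206.9]
[293.7 322.7]
open [520.5 164.3 160. ] shut [587.2 290.4 160. ]
```

>>> play_rows:
  plan:
    - [0.117,0.021,0,0,0,0,0]
    - [0.117,0.021,0,0,0,0,0]
    - [0,0,-0.1,0,0,0,0]
    - [0,0,-0.1,0,0,0,0]
    - [0,0,-0.08,0,0,0,0]
    - [0,0,0,0,0,0,0]
    - [0,0,0,0,0,0,0]
    - [0,0,0,0,0,0,0]
    - [0,0,0,0,0,0,0]
    - [0,0,0,0,0,0,0]
    - [0,0,0,0,0,0,0]
    - [0,0,0,0,0,0,0]

```text
time: 8.63
tcp_pos: [486.1, 256.7, 264.5]
orientation: [-180.0, -0.1, -0.1]
contact_force: [-0.3, 0.1, -0.3]
opening: 0.0
grip_force: 0.0
```

>>> play_rows:
  plan:
    - [0,0,0,0,0,0,0]
    - [0,0,0,0,0,0,0]
    - [0,0,0,0,0,0,0]
    - [0,0,0,0,0,0,0]
    - [0,0,0,0,0,0,0]
    - [0,0,0,0,0,0,0]
    - [0,0,0,0,0,0,0]
    - [0,0,0,0,0,0,0]
    - [0,0,0,0,0,0,0]
    - [0,0,0,0,0,0,0]
    - [0,0,0,0,0,0,0]
    - [0,0,0,0,0,0,0]
    - [0,0,0,0,0,0,0]
    - [0,0,0,0,0,0,0]
    - [0,0,0,0,0,0,0]
    - [0,0,0,0,0,0,0]
    - [0,0,0,0,0,0,0]
    - [0,0,0,0,0,0,0]
    - [0,0,0,0,0,0,0]
    - [0,0,0,0,0,0,0]

```text
time: 10.3
tcp_pos: [485.7, 256.5, 263.5]
orientation: [-180.0, -0.0, -0.2]
contact_force: [1.1, 0.9, -0.5]
opening: 0.1
grip_force: 0.0
```

>>> play_rows:
  plan:
    - [0,0,0.1,0,0,0,0]
    - [0,0,0.1,0,0,0,0]
    - [0,0,0.08,0,0,0,0]
    - [0.032,-0.137,0,0,0,0,0]
    - [0.032,-0.137,0,0,0,0,0]
    - [0.032,-0.137,0,0,0,0,0]
    - [0.032,-0.137,0,0,0,0,0]
    - [0.032,-0.137,0,0,0,0,0]
    - [0.032,-0.137,0,0,0,0,0]
    - [0.032,-0.137,0,0,0,0,0]
    - [0.032,-0.137,0,0,0,0,0]
    - [0.032,-0.137,0,0,0,0,0]
    - [0.032,-0.137,0,0,0,0,0]
    - [0.032,-0.137,0,0,0,0,0]
    - [0.032,-0.137,0,0,0,0,0]
    - [0.032,-0.137,0,0,0,0,0]
    - [0.032,-0.137,0,0,0,0,0]
    - [0,0,0,0,0,0,0]

```text
time: 11.8
tcp_pos: [598.2, -229.5, 332.9]
orientation: [179.8, -0.0, -0.4]
contact_force: [-0.7, 0.3, 1.2]
opening: -0.0
grip_force: 0.0
```

```bash
python3 - <<'E'
from h import *
snap('wrist','w5.png'); s=status.get_state();print(s['tcp_pos'],proj('wrist',(598,-224,108)))
print(nets.search_frame('tin','wrist')[:2])
E
```

```text
[ 597.77027886 -226.32061034  332.80865211] [311.2 209.9]
[{'centre': [305.1, 203.7], 'score': 0.56}]
```

View pics/w5.png

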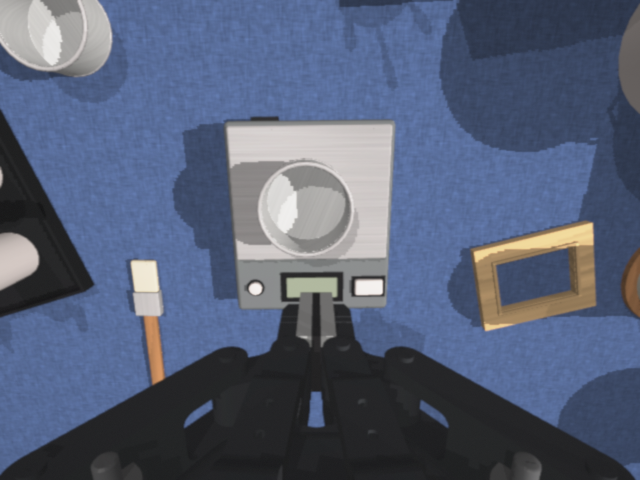

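>>> play_rows:
  plan:
    - [0,0.01,-0.115,0,0,0,0]
    - [0,0,-0.115,0,0,0,0]
    - [0,0,-0.115,0,0,0,0]
    - [0,0,-0.115,0,0,0,0]
    - [0,0,-0.115,0,0,0,0]
    - [0,0,-0.07,0,0,0,0]
    - [0,0,-0.04,0,0,0,0]
    - [0,0,0,0,0,0,0]
    - [0,0,0,0,0,0,0]
    - [0,0,0,0,0,0,0]
    - [0,0,0,0,0,0,0]
    - [0,0,0,0,0,0,0]

```text
time: 12.9
tcp_pos: [598.9, -220.9, 164.2]
orientation: [179.9, -0.2, -0.1]
contact_force: [0.2, 0.6, 0.4]
opening: 0.1
grip_force: 0.0
```

>>> play_rows:
  plan:
    - [0,0,0,0,0,0,0]
    - [0,0,0,0,0,0,0]
    - [0,0,0,0,0,0,0]
    - [0,0,0,0,0,0,0]
    - [0,0,0,0,0,0,0]
    - [0,0,0,0,0,0,0]
    - [0,0,0,0,0,0,0]
    - [0,0,0,0,0,0,0]
    - [0,0,0,0,0,0,0]
    - [0,0,0,0,0,0,0]
    - [0,0,0,0,0,0,0]
    - [0,0,0,0,0,0,0]
    - [0,0,0,0,0,0,0]
    - [0,0,0,0,0,0,0]
    - [0,0,0,0,0,0,0]
    - [0,0,0,0,0,0,0]
    - [0,0,0,0,0,0,0]
    - [0,0,0,0,0,0,0]
    - [0,0,0,0,0,0,0]
    - [0,0,0,0,0,0,0]

```text
time: 14.57
tcp_pos: [597.7, -220.5, 162.2]
orientation: [180.0, -0.0, -0.1]
contact_force: [-0.4, -0.7, 0.1]
opening: 0.1
grip_force: 0.0
```

>>> play_rows:
  plan:
    - [0,0,0.1,0,0,0,0]
    - [0,0,0.1,0,0,0,0]
    - [0,0,0.1,0,0,0,0]
    - [0,0,0.1,0,0,0,0]
    - [0,0,0,0,0,0,0]
    - [0,0,0,0,0,0,0]
    - [0,0,0,0,0,0,0]

```text
time: 15.15
tcp_pos: [597.2, -220.3, 261.6]
orientation: [-180.0, 0.1, -0.2]
contact_force: [0.2, -0.0, 0.1]
opening: 0.1
grip_force: 0.0
```

```bash
python3 - <<'E'
from h import *
ticket.sign_off()
E
```

```text
the job is handed in; nothing more can be done
```

I pressed the tare key fully down (about 15 N at the bottom) and released it, pointed for about two seconds each above the nozzle tip and then the mouth of the tin on the scale, and handed the job in at about 15 s; I haven't seen the verdict.

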